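# Lay the spice tin in its groove and square up the row

## Task

Lay the loose blue spice tin lengthways in the free, green-lined groove of the wooden spice tray: lower it until it has settled in the groove before letting go, do not drop it. Then take the aluminium angle ruler and push with its front edge until all three tins stand in one straight row, fully up against the tray's end lip; do not touch the red and yellow tins with the gripper fingers. Finally put the ruler back down on the counter standing on its foot plate, clear of the tins and the tray, let go, and leave the sugar pot, mug and pepper mill where they are.

Things in the scene. Friction and masses are not known exactly. Their poses are not given: they have to be found in the camera images.
- tray: Fixed wooden spice tray, 170 (x) by 192 mm (y). Origin: centre of underside, on the counter. Three V grooves along x, centre lines at y = -70, 0, +70 mm, from the open end x = -85 mm (robot side) to the lip at x = +75 mm; sides slope 30 deg from 5 mm up to flat ridges 14 mm up; 31 mm wide at top. A seated tin's axis is 27 mm above the counter; against the lip its centre is at x = +25 mm.
- lip (a point): Middle of the top edge of the inner face of the tray's end lip (tray x = +75 mm, y = 0, 36 mm above the counter). The lip is 10 mm thick and runs the tray's full width; axes as the tray's.
- strip: Green lining painted on the two sides of the free groove, 90 mm long, flush, cannot be moved or felt. Origin: on that groove's centre line at counter level, x along the groove (same directions as the tray); how far along the groove it lies has no meaning. The free groove can be any of the three.
- tin_blue: Closed round spice tin with blue band and black lid, 38 mm diameter, 100 mm long, about 0.14 kg, lying on the bare counter, free to roll. Origin: its centre. x is its axis (lid at -x); y and z turn as it rolls.
- tin_red: Same tin with a red band, lying in one of the other grooves, 20 to 55 mm short of the lip, lid towards the robot. Origin: its centre; x is its axis.
- tin_yellow: Same tin with a yellow band, lying in the remaining groove, 20 to 55 mm short of the lip. Origin: its centre; x is its axis.
- ruler: Aluminium angle ruler standing on the counter, 0.2 kg, 180 mm long (its y). Flat foot plate 10 mm thick, from x = -10 to the pushing edge at x = +45 mm. Upright web 10 mm thick (x = -5 to +5), full length, up to 60 mm above the underside: the grip. Origin: under the web's middle, on the underside; z up. The loose tin and ruler lie on opposite sides of the tray.
- ruler_edge (a point): Middle of the ruler's straight front edge (ruler x = +45 mm, 5 mm above the underside, black scale marks). With the underside a few mm above the tray's ridges this edge meets the tins' flat ends, and web and fingers stay behind it.
- sugar_pot: White ceramic sugar pot with hinged lid, 92 mm diameter, 106 mm tall, bystander. Origin: centre of the underside.
- mug: Blue mug, 80 mm diameter, 90 mm tall, with handle, bystander. Origin: centre of the underside.
- pepper_mill: Wooden pepper mill, 56 mm diameter, 100 mm tall, bystander, beyond the tray. Origin: centre of the underside.
Not all that is in view belongs to the job. What is shaped like the tin_red but orange or turquoise is not meant. What is shaped like the tin_yellow but orange is not meant.

How it is judged:
On the way, in this order (a step that is already met when the one before it is completed fails the run):
1. the blue tin lies settled in the free groove, let go and at rest (z of tin_blue in the frame of tray between 0.023 and 0.03 m and angle between the x axis of tin_blue and the x axis of tray, either way round below 0.06 rad and y of tin_blue in the frame of tray between -0.078 and 0.078 m and y of tin_blue in the frame of strip between -0.006 and 0.006 m and linear speed of tin_blue below 0.02 m/s and contact force between the fingers and tin_blue below 0.1 N), for 0.2 s.
2. the ruler presses on the row with all three tins within 5 mm of the lip (x of tin_red in the frame of tray between 0.02 and 0.029 m and x of tin_yellow in the frame of tray between 0.02 and 0.029 m and x of tin_blue in the frame of tray between 0.02 and 0.029 m and z of tin_red in the frame of tray between 0.023 and 0.03 m and angle between the x axis of each of tin_red, tin_yellow, tin_blue and the x axis of tray, either way round below 0.06 rad and y of tin_red in the frame of tray between -0.078 and 0.078 m and z of tin_yellow in the frame of tray between 0.023 and 0.03 m and y of tin_yellow in the frame of tray between -0.078 and 0.078 m and z of tin_blue in the frame of tray between 0.023 and 0.03 m and y of tin_blue in the frame of tray between -0.078 and 0.078 m and y of tin_blue in the frame of strip between -0.006 and 0.006 m and (contact force between ruler and tin_red above 0.1 N or contact force between ruler and tin_yellow above 0.1 N or contact force between ruler and tin_blue above 0.1 N)), for 0.05 s.
At the end, for the whole second after the job is handed in: All three tins lie seated in their grooves (axis 23 to 30 mm up, within 0.06 rad of the groove), blue in the green-lined one (6 mm), each within 5 mm of the end lip; the ruler stands flat on the counter (underside within 6 mm), touching neither tins nor tray; all at rest (x of tin_red in the frame of tray between 0.02 and 0.029 m and x of tin_yellow in the frame of tray between 0.02 and 0.029 m and x of tin_blue in the frame of tray between 0.02 and 0.029 m and z of tin_red in the frame of tray between 0.023 and 0.03 m and angle between the x axis of each of tin_red, tin_yellow, tin_blue and the x axis of tray, either way round below 0.06 rad and y of tin_red in the frame of tray between -0.078 and 0.078 m and z of tin_yellow in the frame of tray between 0.023 and 0.03 m and y of tin_yellow in the frame of tray between -0.078 and 0.078 m and z of tin_blue in the frame of tray between 0.023 and 0.03 m and y of tin_blue in the frame of tray between -0.078 and 0.078 m and y of tin_blue in the frame of strip between -0.006 and 0.006 m and linear speed of each of tin_red, tin_yellow, tin_blue, ruler below 0.02 m/s and height (world z) of ruler below 0.006 m and angle between ruler's own z axis and vertical below 0.06 rad and contact force between ruler and tray below 0.05 N and contact force between ruler and tin_red below 0.05 N and contact force between ruler and tin_yellow below 0.05 N and contact force between ruler and tin_blue below 0.05 N).
It fails at once if the blue tin is dropped (falls freely faster than 0.45 m/s) (contact force between the fingers and tin_blue below 0.05 N and linear speed of tin_blue above 0.45 m/s).
It fails at once if the gripper fingers touch the red or yellow tin (contact force between the fingers and tin_red above 0.5 N or contact force between the fingers and tin_yellow above 0.5 N).
It fails at once if the sugar pot, mug or pepper mill is moved more than 20 mm (distance of any of sugar_pot, mug, pepper_mill from where it was at the start of the episode above 0.02 m).
It also fails if it takes over 64 s, if anything falls off the work surface, if the arm or the gripper's body presses on something with over 40 N, if the wrist force passes 120 N, or if a joint passes its speed limit or range.

## Robot

A 6-joint arm with a two-finger parallel gripper is mounted at the origin on the work surface. World frame = base frame: x ahead of the robot, y to its left, z up, the work surface at z = 0. Lengths are in m, angles in rad, forces in N, time in s.
With the tool pointing down it reaches from about 0.3 to 0.775 m from the base axis. Payload 14.6 kg.
Tool frame: the origin (TCP) lies midway between the tips of the shut fingers; the grasp point (between the pads) lies 19 mm behind it (grasp_offset is the distance from the TCP to the grasp point, in m); z points along the fingers, y is the line along which they close (so a half turn about z gives the same grasp; the last joint's range is limited). The gripper opens to 94 mm and grips with 3 to 60 N. Pads are 16 mm wide; open, the fingers measure 119 mm over their backs; the gripper's body (75 mm by 177 mm) begins 78 mm behind the grasp point.
Start: joints at [1.223, 0.3, 1.521, -0, 1.321, -0.067], TCP at [0.152, 0.528, 0.205] pointing down, gripper open.
Joint ranges: [-3.03, 3.03], [-0.79, 2.21], [0.23, 2.52], [-1.04, 4.18], [0, 3.07], [-2.55, 2.55]. Speed limits (rad/s): [2.22, 2.22, 2.57, 3.14, 3.14, 3.14].

## Interface

Orientations are given as [roll, pitch, yaw] about the fixed x, y, z axes, in that order (R = Rz(yaw) Ry(pitch) Rx(roll)).
In Python, from station import * gives the robot as it stands. The module is installed in compiled form; this text tells all that it offers.
- The arm moves only by the tool send_rows, never from a script. Its argument "rows" is a list of rows, each an object of numbers: "dx", "dy", "dz": the shift along the tool's x, y, z in mm; "roll": the turn about the tool's z in degrees; "jaw": the closure, from -1 (fully open) to 1 (shut). In form: [{"dx": .., "dy": .., "dz": .., "roll": .., "jaw": ..}, ...]. A call has 1 to 12 rows; each row shifts and turns the commanded pose from where the row before left it, along the tool's axes as they then stand; what a row does not reach is not made up. A row lasts 1/12 s, in which the tool goes at most 41.7 mm and 7.16 degrees, less where a joint would pass 70% of its speed; a pose out of reach is approached as far as the arm can. A call is refused whole if a number of a shift passes 41.7 or a number of a turn 7.16, either way. A call with a gripper value outside its range is refused whole. The fingers move at their own pace and stop on an object; "force" is the grip in N (left out, the last holds). Time passes only in rows, so rows that do not move let the fingers close. It gives the time, the measured TCP pose, the force, the opening and the grip force at its end, in the units of the state.
- get_obs(): the state, without advancing time (a new reading comes with each control period).
- camera(name): name is "side" or "top" or "wrist"; returns a dict with "frame" (384x512x3 uint8, red, green, blue), "z_map" (384x512 float32, m along the optical axis (not along the pixel's ray), 0 where there is no reading), "camera_matrix" (3x3 intrinsics, pixels), "rvec" (rotation vector, rad) and "tvec" (3), from world to camera coordinates, as OpenCV has them. Camera axes: x right, y down, z forward; pixel columns grow to the right and rows downward; lengths in m; the calibration is good to about 2 mm. The wrist camera is an equidistant fisheye: a pixel r from the principal point sees the ray r / f radians off the axis. A picture is of the moment at which its call begins.
- hand_in(): hands the job in; it is judged then, once.
The state is a dict: "time_s": time; "qpos": joint angles; "joint_vel": joint speeds; "tau": joint torques, N m; "ee_pos": TCP position; "eef_rot": TCP orientation; "force": force on the tool from outside, world axes, zero at the start; "moment": the same for the moment, N m; "grip_width": finger opening in m; "grip_force": force on a finger pad.
Only numpy, scipy, OpenCV 4.12 (cv2) and the standard library are available. Lean on these libraries where they do the work, as an engineer would, in place of code of your own. Each camera call takes 0.05 s, during which the arm holds its last target. There are 200 camera calls.

## Working session

There is one attempt and no reset: what is moved stays moved. The work goes in short steps, Python scripts to look and compute and a tool call to move; the robot and the scene stay as the last step left them, time stands still between calls to the robot, and variables do not carry over. Pictures are saved under pics/ and viewed, at most 10 in all, crops included, and the job is handed in when it is done.

Besides the shell and the picture viewer there is one more tool, called after "Call:" by a JSON object that holds its "api" and its "payload". send_rows: Moves the arm, as the interface text tells. Its arguments: {"type":"object","properties":{"rows":{"type":"array"},"force":{"type":"number"}},"required":["rows"]}

```bash
mkdir -p pics
cat > h.py <<'E'
from station import *
import numpy as np, cv2
def pts(c):
    z=c["z_map"];K=c["camera_matrix"];h,w=z.shape
    u,v=np.meshgrid(np.arange(w),np.arange(h))
    P=np.stack([(u-K[0,2])/K[0,0]*z,(v-K[1,2])/K[1,1]*z,z],-1)
    R=cv2.Rodrigues(np.array(c["rvec"],float))[0]
    W=(P-np.array(c["tvec"]).ravel())@R
    W[z==0]=np.nan
    return W
def save(c,n,box=None,s=1):
    f=c["frame"][:,:,::-1]
    if box: f=f[box[1]:box[3],box[0]:box[2]]
    cv2.imwrite("pics/"+n,cv2.resize(f,None,fx=s,fy=s,interpolation=cv2.INTER_CUBIC))
E
python3 - <<'E'
from h import *
import pickle
d={n:camera(n) for n in("top","side")}
pickle.dump(d,open("a.pkl","wb"))
save(d["top"],"top.png",None,1.55); save(d["side"],"side.png",None,1.55)
o=get_obs();print(o)
E
```

```text
{'time_s': 0.1, 'qpos': array([ 1.22338749e+00,  3.00424282e-01,  1.52154111e+00, -2.48666634e-05,
        1.32067531e+00, -6.66064664e-02]), 'joint_vel': array([-0.000333  , -0.00163284, -0.00145264, -0.00059835,  0.00102177,
        0.00066647]), 'tau': array([ 1.06860763e-03, -5.32635498e+01, -3.53295708e+01,  7.09553459e-02,
        2.33792252e-02,  2.13949733e-05]), 'ee_pos': array([0.15235052, 0.52822919, 0.20492891]), 'eef_rot': array([-3.14054533e+00, -4.57218358e-05,  2.86079642e+00]), 'force': array([-0.09137665, -0.37106168, -0.33626112]), 'moment': array([ 0.01961981,  0.00771028, -0.04555121]), 'grip_force': 0.0, 'grip_width': 0.09367381335882698}
```

View pics/top.png

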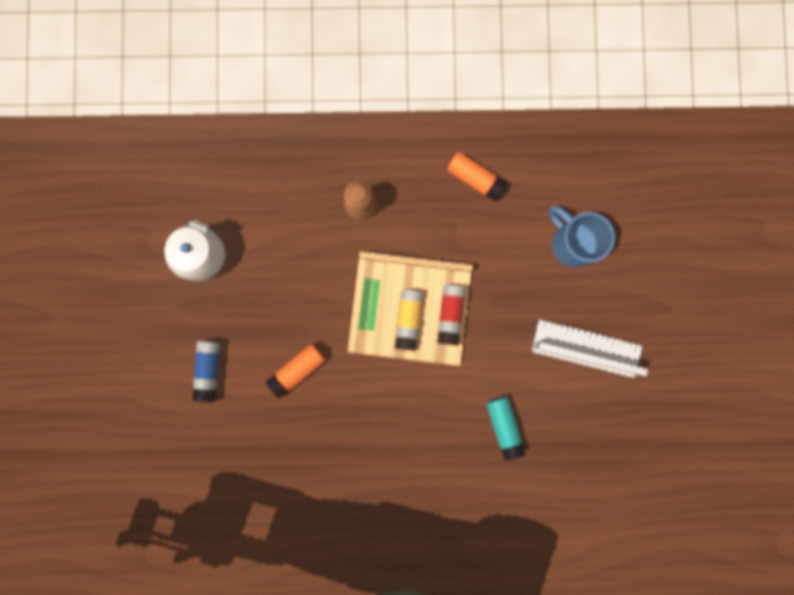

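View pics/side.png

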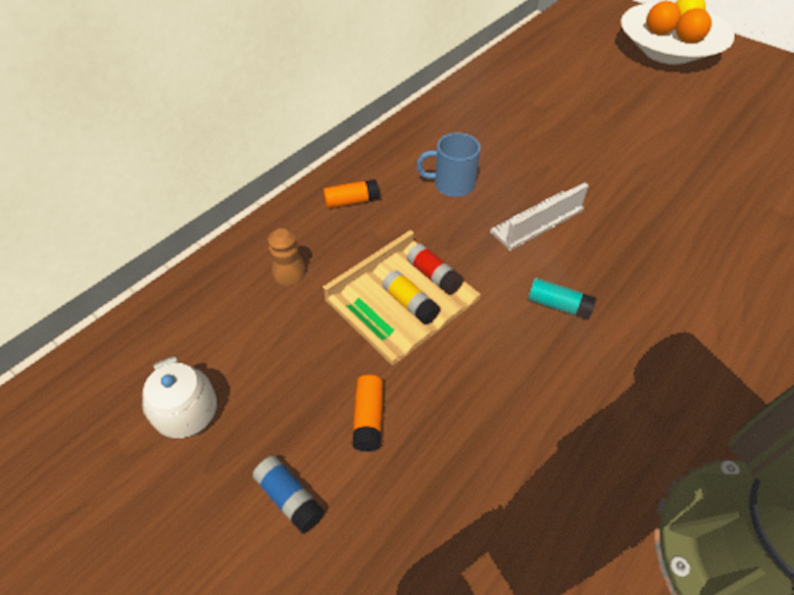

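Top view (1.55×): the blue tin is at (206,370) with its lid towards the robot. The things it could be mistaken for are orange tins at (297,369) and (478,175), and a turquoise one at (505,427). Yellow is at (409,318), red at (451,312), and the green-lined groove at (370,305) is the tray's left one. The ruler is at (590,348), with its teeth/edge side facing up-right.

Run:
```python
from h import *
import pickle
d=pickle.load(open("a.pkl","rb"))
c=d["top"];W=pts(c)
print("table z",np.nanmedian(W[330:,300:500,2]), W[250,60],)
def reg(n,box,zmin,zmax=1):
    x0,y0,x1,y1=[int(v/1.55) for v in box]
    w=W[y0:y1,x0:x1].reshape(-1,3);w=w[(w[:,2]>zmin)&(w[:,2]<zmax)]
    r=cv2.minAreaRect((w[:,:2]*1000).astype(np.float32))
    print(n,len(w),"rect",np.round(r[0]),np.round(r[1]),round(r[2],1),"mean",np.round(w.mean(0),4),"zmax",np.round(np.percentile(w[:,2],[5,50,98]),3))
reg("blue",(180,325,232,412),.012)
reg("blue_top",(180,325,232,412),.030)
reg("orange",(260,335,335,400),.012)
reg("turq",(480,385,530,465),.012)
reg("yellow",(388,285,428,352),.032)
reg("red",(434,280,468,348),.032)
reg("tray",(335,245,485,372),.008,.02)
reg("trayall",(335,245,485,372),.008)
reg("ruler_all",(520,310,660,385),.005)
reg("ruler_web",(520,310,660,385),.045)
reg("mill",(335,175,385,225),.02)
reg("pot",(155,215,240,285),.02)
reg("mug",(540,200,625,275),.02)
f=cv2.cvtColor(c["frame"],cv2.COLOR_RGB2HSV)
for n,a,b in(("green",(45,120,60),(80,255,255)),("bluec",(105,150,60),(125,255,255)),("yel",(22,150,100),(30,255,255)),("red",(0,200,100),(4,255,255))):
    m=cv2.inRange(f,a,b)>0
    k,l,st,ce=cv2.connectedComponentsWithStats(m.astype(np.uint8))
    for i in range(1,k):
        if st[i,4]>40:
            w=W[l==i];r=cv2.minAreaRect((w[:,:2]*1000).astype(np.float32));print(n,ce[i]*1.55,st[i,4],np.round(w.mean(0),4),np.round(r[0]),np.round(r[1]),round(r[2],1))
save(c,"crop1.png",(100,150,440,310),2.35)
```

```text
table z -3.52025235868347e-05 [ 0.47074829  0.52412188 -0.00097384]
blue 576 rect [498. 325.] [38. 99.] 85.2 mean [0.498  0.322  0.0337] zmax [0.023 0.035 0.041]
blue_top 459 rect [498. 325.] [34. 99.] 86.4 mean [0.4983 0.3239 0.036 ] zmax [0.031 0.036 0.041]
orange 567 rect [497. 175.] [ 38. 100.] 38.8 mean [0.4967 0.1731 0.0341] zmax [0.025 0.035 0.041]
turq 582 rect [ 395. -179.] [100.  38.] 16.5 mean [ 0.3964 -0.1771  0.0338] zmax [0.023 0.035 0.041]
yellow 528 rect [579. -18.] [ 37. 100.] 82.1 mean [ 0.5791 -0.0181  0.0428] zmax [0.035 0.043 0.05 ]
red 535 rect [587. -90.] [ 37. 100.] 81.4 mean [ 0.5871 -0.089   0.0427] zmax [0.035 0.043 0.049]
tray 2892 rect [613. -20.] [198. 196.] 82.2 mean [ 0.598  -0.0094  0.0136] zmax [0.009 0.014 0.019]
trayall 4343 rect [613. -20.] [198. 196.] 82.2 mean [ 0.6    -0.0224  0.0225] zmax [0.01  0.015 0.048]
ruler_all 1482 rect [ 529. -327.] [234. 125.] 89.1 mean [ 0.527  -0.3217  0.0208] zmax [0.006 0.011 0.063]
ruler_web 303 rect [ 510. -319.] [181.  10.] 74.9 mean [ 0.5104 -0.3174  0.0596] zmax [0.054 0.06  0.064]
mill 402 rect [779.  61.] [51. 48.] 75.0 mean [0.7758 0.0603 0.0754] zmax [0.025 0.091 0.102]
pot 1113 rect [697. 334.] [86. 93.] 59.9 mean [0.6934 0.3284 0.0785] zmax [0.041 0.085 0.103]
mug 749 rect [ 710. -297.] [106.  79.] 72.1 mean [ 0.7131 -0.305   0.0624] zmax [0.024 0.066 0.093]
yel [405.54752475 312.99257426] 101 [ 0.589  -0.0143  0.0448] [589. -14.] [19. 35.] 82.4
```

View pics/crop1.png

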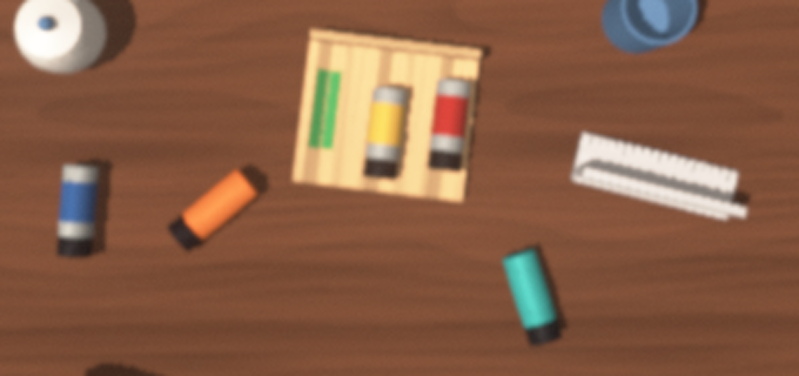

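The crop confirms the choice: the blue tin is at crop (78,210), with an orange neighbour at (212,208). Green lining is in the left groove and the ruler's scale edge faces away from the robot. Tin sizes match (38×99 mm, top at 40 mm). Next I move above the blue tin.

Call:
{"api": "send_rows", "payload": {"rows": [{"roll":-6,"jaw":-1},{"roll":-6,"jaw":-1},{"dx":-36,"dy":-18,"dz":4,"jaw":-1},{"dx":-36,"dy":-18,"dz":4,"jaw":-1},{"dx":-36,"dy":-18,"dz":4,"jaw":-1},{"dx":-36,"dy":-18,"dz":4,"jaw":-1},{"dx":-36,"dy":-18,"dz":4,"jaw":-1},{"dx":-36,"dy":-18,"dz":4,"jaw":-1},{"dx":-36,"dy":-18,"dz":4,"jaw":-1},{"dx":-36,"dy":-18,"dz":4,"jaw":-1},{"dx":-36,"dy":-18,"dz":4,"jaw":-1},{"dx":-36,"dy":-18,"dz":4,"jaw":-1}], "force": 15}}

```text
invalid input at $.rows[0]: expected keys dx, dy, dz, roll, jaw
```

```bash
cat >> h.py <<'E'
def wpts(c):
    z=c["z_map"];K=c["camera_matrix"];h,w=z.shape
    u,v=np.meshgrid(np.arange(w),np.arange(h))
    a=(u-K[0,2])/K[0,0];b=(v-K[1,2])/K[1,1];r=np.hypot(a,b)+1e-9
    t=np.tan(np.minimum(r,1.5))/r
    P=np.stack([a*t*z,b*t*z,z],-1)
    R=cv2.Rodrigues(np.array(c["rvec"],float))[0]
    W=(P-np.array(c["tvec"]).ravel())@R
    W[(z==0)|(r>1.4)]=np.nan
    return W
def st():
    o=get_obs();print("t",round(o["time_s"],2),"tcp",np.round(o["ee_pos"]*1000,1),"yaw",round(np.degrees(o["eef_rot"][2]),2),"F",np.round(o["force"],1),"w",round(o["grip_width"]*1000,1),"g",round(o["grip_force"],1));return o
def delta(tx,ty,tz,yaw=None):
    "tool-axis shift to target (mm) and roll (deg), axes taken AFTER the turn"
    o=get_obs();p=o["ee_pos"]*1000;y=np.degrees(o["eef_rot"][2]);yaw=y if yaw is None else yaw
    d=np.array([tx,ty,tz])-p;a=np.radians(yaw);c,s=np.cos(a),np.sin(a)
    print("roll",round(y-yaw,1),"dx,dy,dz",np.round([d[0]*c+d[1]*s,d[0]*s-d[1]*c,-d[2]],1))
E
python3 - <<'E'
from h import *
import pickle
st();c=camera("wrist");pickle.dump(c,open("w1.pkl","wb"));save(c,"w1.png",None,1.5)
W=wpts(c)
m=(np.abs(W[...,0]-.498)<.09)&(np.abs(W[...,1]-.324)<.06)&(W[...,2]>.012)&(W[...,2]<.05)
w=W[m];r=cv2.minAreaRect((w[:,:2]*1000).astype(np.float32));print(len(w),r,np.percentile(w[:,2],98))
m2=w[:,2]>.034;print(np.polyfit(w[m2,0],w[m2,1],1),w[m2].mean(0))
# tray from top
W=pts(pickle.load(open("a.pkl","rb"))["top"]).reshape(-1,3)
th=np.radians(-7.8);R=np.array([[np.cos(th),np.sin(th)],[-np.sin(th),np.cos(th)]])
q=(W[:,:2]-[.6,-.02])@R.T
k=(np.abs(q[:,0])<.13)&(np.abs(q[:,1])<.12)
lip=k&(W[:,2]>.03)&(W[:,2]<.04)&(q[:,0]>.05);print("lip",lip.sum(),np.percentile(q[lip],[3,50,97],axis=0))
print("lipfit",np.polyfit(q[lip,1],q[lip,0],1))
t=k&(W[:,2]>.006)&(W[:,2]<.016);print("body",np.percentile(q[t],[1,99],axis=0))
E
```

```text
t 0.1 tcp [152.4 528.2 204.9] yaw 163.91 F [-0.1 -0.4 -0.3] w 93.7 g 0.0Traceback (most recent call last):
  File "<stdin>", line 6, in <module>
    return _quantile_unchecked(
        a, q, axis, out, overwrite_input, method, keepdims, weights)
    return _ureduce(a,
                    func=_quantile_ureduce_func,
    ...<5 lines>...
                    overwrite_input=overwrite_input,
                    method=method)
    r = func(a, **kwargs)
    result = _quantile(arr,
                       quantiles=q,
    ...<2 lines>...
                       out=out,
                       weights=wgt)
    slices_having_nans = np.isnan(arr[-1, ...])
                                  ~~~^^^^^^^^^
IndexError: index -1 is out of bounds for axis 0 with size 0
```

Call:
{"api": "send_rows", "payload": {"rows": [{"dx":0,"dy":0,"dz":0,"roll":-6,"jaw":-1},{"dx":0,"dy":0,"dz":0,"roll":-6,"jaw":-1},{"dx":-36,"dy":-18,"dz":4,"roll":0,"jaw":-1},{"dx":-36,"dy":-18,"dz":4,"roll":0,"jaw":-1},{"dx":-36,"dy":-18,"dz":4,"roll":0,"jaw":-1},{"dx":-36,"dy":-18,"dz":4,"roll":0,"jaw":-1},{"dx":-36,"dy":-18,"dz":4,"roll":0,"jaw":-1},{"dx":-36,"dy":-18,"dz":4,"roll":0,"jaw":-1},{"dx":-36,"dy":-18,"dz":4,"roll":0,"jaw":-1},{"dx":-36,"dy":-18,"dz":4,"roll":0,"jaw":-1},{"dx":-36,"dy":-18,"dz":4,"roll":0,"jaw":-1},{"dx":-36,"dy":-18,"dz":4,"roll":0,"jaw":-1}], "force": 15}}

```text
time_s: 1.15
ee_pos: [0.5001, 0.3218, 0.1651]
eef_rot: [-3.141, -0.0, 3.07]
force: [0.6, 0.2, 0.1]
grip_width: 0.094
grip_force: 0.0
```

Run:
```python
from h import *
import pickle
st();c=camera("wrist");pickle.dump(c,open("w1.pkl","wb"));save(c,"w1.png",None,1.5)
# tray from top
W=pts(pickle.load(open("a.pkl","rb"))["top"]).reshape(-1,3)
th=np.radians(-7.8);R=np.array([[np.cos(th),np.sin(th)],[-np.sin(th),np.cos(th)]])
q=(W[:,:2]-[.6,-.02])@R.T
k=(np.abs(q[:,0])<.13)&(np.abs(q[:,1])<.12)
lip=k&(W[:,2]>.03)&(W[:,2]<.04)&(q[:,0]>.05);print("lip",lip.sum(),np.percentile(q[lip],[3,50,97],axis=0))
print("lipfit",np.polyfit(q[lip,1],q[lip,0],1))
t=k&(W[:,2]>.006)&(W[:,2]<.016);print("body",np.percentile(q[t],[1,99],axis=0))
W=wpts(c)
m=(np.abs(W[...,0]-.498)<.09)&(np.abs(W[...,1]-.324)<.06)&(W[...,2]>.012)&(W[...,2]<.05)
w=W[m];print(len(w));r=cv2.minAreaRect((w[:,:2]*1000).astype(np.float32));print(len(w),r,np.percentile(w[:,2],98))
m2=w[:,2]>.034;print(np.polyfit(w[m2,0],w[m2,1],1),w[m2].mean(0))
```

```text
t 1.15 tcp [500.1 321.8 165.1] yaw 175.91 F [0.6 0.2 0.1] w 94.0 g 0.0
lip 283 [[ 0.07433216 -0.09173604]
 [ 0.07905573 -0.00218707]
 [ 0.08404085  0.08821709]]
lipfit [0.00158362 0.07908127]
body [[-0.08467963 -0.09599514]
 [ 0.07445298  0.09366491]]
3093
3093 ((495.7051086425781, 325.82745361328125), (37.664310455322266, 99.86505889892578), 85.3553695678711) 0.03890146756002239
[-0.07097397  0.36067102] [0.49454646 0.32557109 0.03678386]
```

View pics/w1.png

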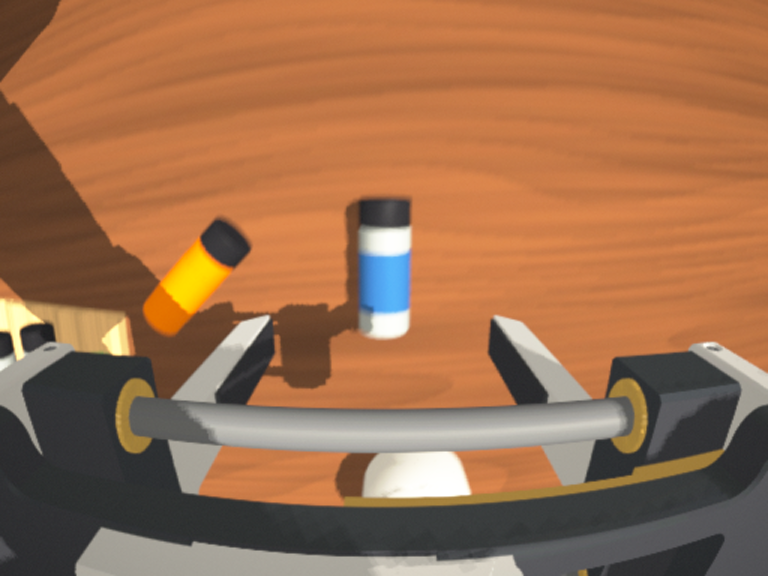

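The wrist view shows the blue tin at (384,268), centred and parallel between the open fingers. It matches the top view to about 2 mm, so I go down and grasp.

Call:
{"api": "send_rows", "payload": {"rows": [{"dx":1,"dy":1,"dz":30,"roll":0,"jaw":-1},{"dx":1,"dy":1,"dz":30,"roll":0,"jaw":-1},{"dx":1,"dy":1,"dz":30,"roll":0,"jaw":-1},{"dx":0,"dy":0,"dz":30,"roll":0,"jaw":-1},{"dx":0,"dy":0,"dz":20,"roll":0,"jaw":-1},{"dx":0,"dy":0,"dz":16,"roll":0,"jaw":-1},{"dx":0,"dy":0,"dz":0,"roll":0,"jaw":-1},{"dx":0,"dy":0,"dz":0,"roll":0,"jaw":0},{"dx":0,"dy":0,"dz":0,"roll":0,"jaw":0.3},{"dx":0,"dy":0,"dz":0,"roll":0,"jaw":1},{"dx":0,"dy":0,"dz":0,"roll":0,"jaw":1},{"dx":0,"dy":0,"dz":0,"roll":0,"jaw":1}], "force": 15}}

```text
time_s: 2.2
ee_pos: [0.4962, 0.3266, 0.0103]
eef_rot: [3.141, 0.001, 3.07]
force: [0.1, -0.7, -0.9]
grip_width: 0.0644
grip_force: 0.0
```

Call:
{"api": "send_rows", "payload": {"rows": [{"dx":0,"dy":0,"dz":0,"roll":0,"jaw":1},{"dx":0,"dy":0,"dz":0,"roll":0,"jaw":1},{"dx":0,"dy":0,"dz":0,"roll":0,"jaw":1}]}}

```text
time_s: 2.45
ee_pos: [0.4959, 0.3265, 0.0096]
eef_rot: [3.142, 0.0, 3.07]
force: [0.1, -0.7, -0.4]
grip_width: 0.0441
grip_force: 0.0
```

Call:
{"api": "send_rows", "payload": {"rows": [{"dx":0,"dy":0,"dz":0,"roll":0,"jaw":1},{"dx":0,"dy":0,"dz":0,"roll":0,"jaw":1},{"dx":0,"dy":0,"dz":0,"roll":0,"jaw":1},{"dx":0,"dy":0,"dz":0,"roll":0,"jaw":1}]}}

```text
time_s: 2.78
ee_pos: [0.4959, 0.3264, 0.0095]
eef_rot: [-3.142, -0.0, 3.07]
force: [-0.3, -1.3, 1.5]
grip_width: 0.0374
grip_force: 15.0
```

Call:
{"api": "send_rows", "payload": {"rows": [{"dx":0,"dy":0,"dz":-5,"roll":0,"jaw":1},{"dx":0,"dy":0,"dz":-10,"roll":0,"jaw":1},{"dx":0,"dy":0,"dz":-20,"roll":0,"jaw":1},{"dx":0,"dy":0,"dz":-25,"roll":0,"jaw":1},{"dx":0,"dy":0,"dz":-20,"roll":0,"jaw":1},{"dx":0,"dy":0,"dz":-10,"roll":0,"jaw":1},{"dx":0,"dy":0,"dz":0,"roll":0,"jaw":1}]}}

```text
time_s: 3.37
ee_pos: [0.4968, 0.327, 0.1022]
eef_rot: [3.139, 0.003, 3.07]
force: [0.2, -0.2, -1.7]
grip_width: 0.0375
grip_force: 15.0
```

Run:
```python
from h import *
import pickle
st();c=camera("wrist");save(c,"w2.png",None,1.5)
W=wpts(c);p=get_obs()["ee_pos"]
m=(np.abs(W[...,0]-p[0])<.09)&(np.abs(W[...,1]-p[1])<.016)&(W[...,2]>p[2]+.01)&(W[...,2]<p[2]+.035)
w=W[m];print(len(w),np.round(np.percentile(w,[1,50,99],axis=0),4),np.polyfit(w[:,0],w[:,2],1))
th=np.radians(-7.85);tx=np.array([np.cos(th),np.sin(th)]);ty=np.array([-tx[1],tx[0]])
T=np.array([.599,-.0215])+tx*-.015+ty*.07;print("target",T)
delta(T[0]*1000,T[1]*1000,95,172.15)
```

```text
t 3.37 tcp [496.8 327.  102.2] yaw 175.91 F [ 0.2 -0.2 -1.7] w 37.5 g 15.0
7239 [[0.446  0.3112 0.1154]
 [0.4799 0.3271 0.1289]
 [0.5447 0.3422 0.1318]] [0.02690517 0.11492131]
target [0.59370117 0.04989273]
roll 3.8 dx,dy,dz [-134.4 -260.8    5.2]
```

View pics/w2.png

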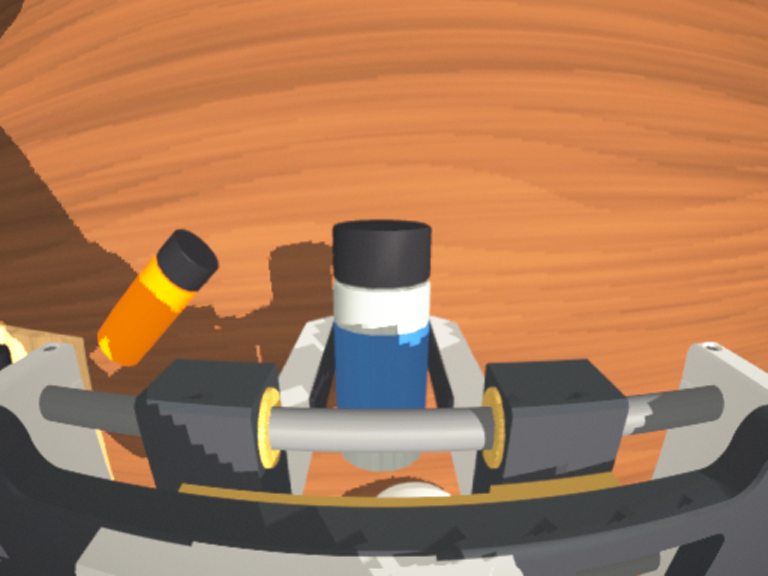

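Blue tin is held level and centred at (382,330). Next I carry it over the free groove.

Call:
{"api": "send_rows", "payload": {"rows": [{"dx":0,"dy":0,"dz":0,"roll":3.8,"jaw":1},{"dx":-10,"dy":-20,"dz":0,"roll":0,"jaw":1},{"dx":-15,"dy":-29,"dz":0,"roll":0,"jaw":1},{"dx":-15,"dy":-29,"dz":0,"roll":0,"jaw":1},{"dx":-15,"dy":-29,"dz":0,"roll":0,"jaw":1},{"dx":-15,"dy":-29,"dz":0,"roll":0,"jaw":1},{"dx":-15,"dy":-29,"dz":0,"roll":0,"jaw":1},{"dx":-15,"dy":-29,"dz":0,"roll":0,"jaw":1},{"dx":-15,"dy":-29,"dz":0,"roll":0,"jaw":1},{"dx":-15,"dy":-29,"dz":0,"roll":0,"jaw":1},{"dx":-4,"dy":-9,"dz":0,"roll":0,"jaw":1},{"dx":0,"dy":0,"dz":0,"roll":0,"jaw":1}]}}

```text
time_s: 4.42
ee_pos: [0.5926, 0.0473, 0.0978]
eef_rot: [-3.141, -0.002, 3.001]
force: [-0.0, -0.1, -1.5]
grip_width: 0.0373
grip_force: 15.0
```

Run:
```python
from h import *
st();c=camera("wrist");save(c,"w3.png",None,1.5)
delta(593.7,49.9,17,172.15)
W=wpts(c)
o=np.array([.599,-.0215]);th=np.radians(-7.85);tx=np.array([np.cos(th),np.sin(th)]);ty=np.array([-tx[1],tx[0]])
q=np.stack([(W[...,:2]-o)@tx,(W[...,:2]-o)@ty,W[...,2]],-1)*1000
# groove profile on near part of tray, x -85..-68
m=(q[...,0]>-83)&(q[...,0]<-60)&(q[...,2]<20)&(q[...,2]>3)
p=q[m]
for a in range(-100,105,5):
    k=(p[:,1]>=a)&(p[:,1]<a+5)
    if k.sum()>3: print(a+2,k.sum(),round(np.median(p[k,2]),1),end=" | ")
print()
f=c["frame"].astype(int);g=(f[...,1]>f[...,0]*1.3)&(f[...,1]>f[...,2]*1.3)&(f[...,1]>60)
print("green",g.sum(),np.nanpercentile(q[g],[2,50,98],axis=0))
t=c2=camera("top");Wt=pts(t);qt=np.stack([(Wt[...,:2]-o)@tx,(Wt[...,:2]-o)@ty,Wt[...,2]],-1)*1000
```

```text
t 4.42 tcp [592.6  47.3  97.8] yaw 171.94 F [-0.  -0.1 -1.5] w 37.3 g 15.0
roll -0.1 dx,dy,dz [-1.3  1.1 81.1]
-98 21 13.8 | -93 88 13.9 | -88 102 14.1 | -83 134 12.3 | -78 133 9.6 | -73 130 6.6 | -68 75 6.5 | -63 77 9.5 | -58 81 12.2 | -53 106 13.9 | -48 122 14.0 | -43 117 14.0 | -38 117 14.0 | -33 126 14.1 | -28 126 14.0 | -23 65 14.3 | -18 58 13.8 | -13 74 12.4 | -8 72 9.4 | -3 69 6.6 | 2 59 6.4 | 7 57 9.6 | 12 52 12.4 | 17 113 14.1 | 22 133 14.0 | 27 143 14.1 | 32 137 14.1 | 37 145 14.2 | 42 155 14.1 | 47 132 14.0 | 52 151 14.2 | 57 156 12.5 | 62 128 9.3 | 67 149 6.4 | 72 150 6.7 | 77 123 9.5 | 82 156 12.4 | 87 156 14.2 | 92 131 14.0 | 97 44 14.1 | 
green 0 [nan nan nan]
  return np.nanmean(a, axis, out=out, keepdims=keepdims)
```

View pics/w3.png

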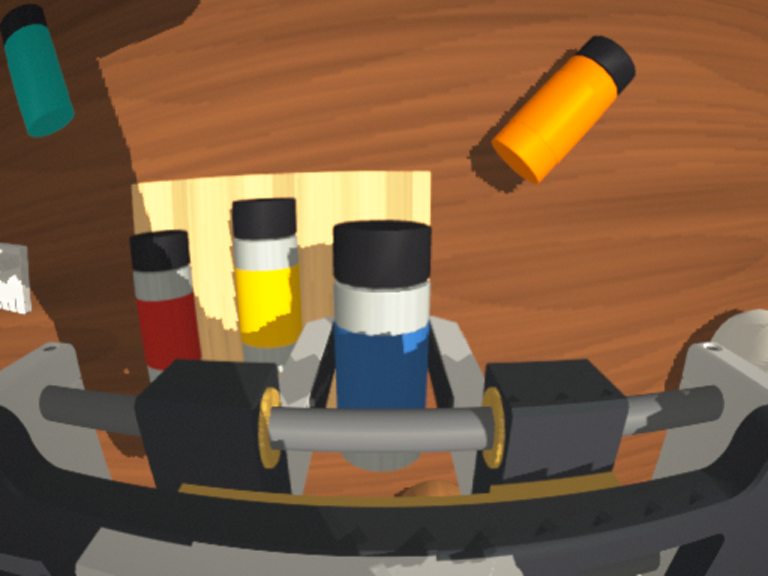

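The groove profile is symmetric about y = −70, 0 and +70 in my tray frame, so the fit holds. The picture shows the blue tin at (382,330) above the free groove, parallel to yellow at (266,290). I lower it now.

Call:
{"api": "send_rows", "payload": {"rows": [{"dx":-1,"dy":1,"dz":15,"roll":0,"jaw":1},{"dx":0,"dy":0,"dz":20,"roll":0,"jaw":1},{"dx":0,"dy":0,"dz":20,"roll":0,"jaw":1},{"dx":0,"dy":0,"dz":12,"roll":0,"jaw":1},{"dx":0,"dy":0,"dz":3,"roll":0,"jaw":1},{"dx":0,"dy":0,"dz":0,"roll":0,"jaw":1},{"dx":0,"dy":0,"dz":0,"roll":0,"jaw":1}]}}

```text
time_s: 5.1
ee_pos: [0.5943, 0.0509, 0.0303]
eef_rot: [3.141, 0.001, 3.004]
force: [0.2, 0.1, -1.9]
grip_width: 0.0375
grip_force: 15.0
```

Run:
```python
from h import *
st();delta(593.7,49.9,17.2,172.15)
```

```text
t 5.1 tcp [594.3  50.9  30.3] yaw 172.14 F [ 0.2  0.1 -1.9] w 37.5 g 15.0
roll -0.0 dx,dy,dz [ 0.4 -1.1 13.1]
```

Call:
{"api": "send_rows", "payload": {"rows": [{"dx":0,"dy":-1,"dz":4,"roll":0,"jaw":1},{"dx":0,"dy":0,"dz":4,"roll":0,"jaw":1},{"dx":0,"dy":0,"dz":2,"roll":0,"jaw":1},{"dx":0,"dy":0,"dz":1,"roll":0,"jaw":1},{"dx":0,"dy":0,"dz":1,"roll":0,"jaw":1},{"dx":0,"dy":0,"dz":0.7,"roll":0,"jaw":1},{"dx":0,"dy":0,"dz":0,"roll":0,"jaw":1},{"dx":0,"dy":0,"dz":0,"roll":0,"jaw":1}]}}

```text
time_s: 5.77
ee_pos: [0.594, 0.0496, 0.0175]
eef_rot: [3.141, 0.001, 3.004]
force: [-2.6, 1.6, 6.1]
grip_width: 0.0378
grip_force: 15.0
```

It has seated: the vertical force went from −1.9 to +6 N at the expected height. I let go, opening only part way so the fingers stay clear of the yellow tin.

Call:
{"api": "send_rows", "payload": {"rows": [{"dx":0,"dy":0,"dz":0,"roll":0,"jaw":0.15},{"dx":0,"dy":0,"dz":0,"roll":0,"jaw":0.1},{"dx":0,"dy":0,"dz":0,"roll":0,"jaw":0},{"dx":0,"dy":0,"dz":0,"roll":0,"jaw":-0.1},{"dx":0,"dy":0,"dz":0,"roll":0,"jaw":-0.1},{"dx":0,"dy":0,"dz":0,"roll":0,"jaw":-0.1},{"dx":0,"dy":0,"dz":0,"roll":0,"jaw":-0.1}]}}

```text
time_s: 6.35
ee_pos: [0.5938, 0.0494, 0.0167]
eef_rot: [-3.142, -0.0, 3.004]
force: [0.6, -0.2, 0.1]
grip_width: 0.052
grip_force: 0.0
```

Call:
{"api": "send_rows", "payload": {"rows": [{"dx":0,"dy":0,"dz":-5,"roll":0,"jaw":-0.1},{"dx":0,"dy":0,"dz":-15,"roll":0,"jaw":-0.1},{"dx":0,"dy":0,"dz":-30,"roll":0,"jaw":-0.1},{"dx":0,"dy":0,"dz":-30,"roll":0,"jaw":-0.1},{"dx":0,"dy":0,"dz":-30,"roll":0,"jaw":-0.1},{"dx":0,"dy":0,"dz":-30,"roll":0,"jaw":-0.1},{"dx":0,"dy":0,"dz":-10,"roll":0,"jaw":-0.1}]}}

```text
time_s: 6.93
ee_pos: [0.5951, 0.0495, 0.1719]
eef_rot: [3.141, 0.006, 3.004]
force: [-0.4, 0.6, -0.0]
grip_width: 0.0514
grip_force: 0.0
```

```bash
cat >> h.py <<'E'
O=np.array([.599,-.0215]);TH=np.radians(-7.85);TX=np.array([np.cos(TH),np.sin(TH)]);TY=np.array([-TX[1],TX[0]])
def tins():
    W=pts(camera("top"));q=np.stack([(W[...,:2]-O)@TX,(W[...,:2]-O)@TY,W[...,2]],-1).reshape(-1,3)*1000
    for y in(70,0,-70):
        w=q[(np.abs(q[:,1]-y)<30)&(np.abs(q[:,0])<110)&(q[:,2]>37.5)&(q[:,2]<55)]
        if len(w)<20: print(y,"hidden",len(w));continue
        print(y,len(w),"x",np.percentile(w[:,0],[1,99]).round(1),"y",w[:,1].mean().round(1),"top",np.percentile(w[:,2],97).round(1),"slope",np.polyfit(w[:,0],w[:,1],1)[0].round(3))
E
python3 - <<'E'
from h import *
st();tins();delta(510,-319,170,75)
E
```

```text
t 6.93 tcp [595.1  49.5 171.9] yaw 172.12 F [-0.4  0.6 -0. ] w 51.4 g 0.0
70 111 x [-62.2  84.1] y 70.2 top 48.8 slope 0.021
0 46 x [-68.7  84.4] y -9.6 top 46.0 slope 0.037
-70 475 x [-52.1  80.7] y -68.9 top 48.7 slope 0.022
roll 97.1 dx,dy,dz [-377.9   13.1    1.7]
```

Blue is seated: y = 70 mm in the tray frame, with its top at about 46–48 mm. Next I turn and go to the ruler.

Call:
{"api": "send_rows", "payload": {"rows": [{"dx":0,"dy":0,"dz":0,"roll":7.1,"jaw":-0.1},{"dx":0,"dy":0,"dz":0,"roll":7.1,"jaw":-0.1},{"dx":0,"dy":0,"dz":0,"roll":7.1,"jaw":-0.1},{"dx":0,"dy":0,"dz":0,"roll":7.1,"jaw":-0.1},{"dx":0,"dy":0,"dz":0,"roll":7.1,"jaw":-0.1},{"dx":0,"dy":0,"dz":0,"roll":7.1,"jaw":-0.1},{"dx":0,"dy":0,"dz":0,"roll":7.1,"jaw":-0.1},{"dx":0,"dy":0,"dz":0,"roll":7.1,"jaw":-0.1},{"dx":0,"dy":0,"dz":0,"roll":7.1,"jaw":-0.1},{"dx":0,"dy":0,"dz":0,"roll":7.1,"jaw":-0.1},{"dx":0,"dy":0,"dz":0,"roll":7.1,"jaw":-0.1},{"dx":0,"dy":0,"dz":0,"roll":7.1,"jaw":-0.1}]}}

```text
time_s: 7.98
ee_pos: [0.5933, 0.0494, 0.1652]
eef_rot: [-3.14, 0.0, 1.511]
force: [0.7, -0.7, -0.1]
grip_width: 0.0515
grip_force: 0.0
```

Call:
{"api": "send_rows", "payload": {"rows": [{"dx":0,"dy":0,"dz":0,"roll":6,"jaw":-0.1},{"dx":0,"dy":0,"dz":0,"roll":6,"jaw":-0.1},{"dx":-38,"dy":1.3,"dz":0,"roll":0,"jaw":-0.1},{"dx":-38,"dy":1.3,"dz":0,"roll":0,"jaw":-0.1},{"dx":-38,"dy":1.3,"dz":0,"roll":0,"jaw":-0.1},{"dx":-38,"dy":1.3,"dz":0,"roll":0,"jaw":-0.1},{"dx":-38,"dy":1.3,"dz":0,"roll":0,"jaw":-0.1},{"dx":-38,"dy":1.3,"dz":0,"roll":0,"jaw":-0.1},{"dx":-38,"dy":1.3,"dz":0,"roll":0,"jaw":-0.1},{"dx":-38,"dy":1.3,"dz":0,"roll":0,"jaw":-0.1},{"dx":-38,"dy":1.3,"dz":0,"roll":0,"jaw":-0.1},{"dx":-36,"dy":1.3,"dz":0,"roll":0,"jaw":-0.1}]}}

```text
time_s: 8.98
ee_pos: [0.5067, -0.3207, 0.1654]
eef_rot: [-3.14, -0.001, 1.307]
force: [0.9, 0.2, -0.2]
grip_width: 0.0516
grip_force: 0.0
```

Run:
```python
from h import *
st();tins()
c=camera("wrist");save(c,"w4.png",None,1.5);W=wpts(c)
m=(np.abs(W[...,0]-.51)<.09)&(np.abs(W[...,1]+.319)<.11)&(W[...,2]>.05)&(W[...,2]<.066)
w=W[m];r=cv2.minAreaRect((w[:,:2]*1000).astype(np.float32));print(len(w),r,w.mean(0),np.percentile(w[:,2],[2,50,98]),np.polyfit(w[:,1],w[:,0],1))
delta(510,-319,60,75)
```

```text
t 8.98 tcp [ 506.7 -320.7  165.4] yaw 74.9 F [ 0.9  0.2 -0.2] w 51.6 g 0.0
70 487 x [-61.4  81.2] y 70.1 top 48.8 slope -0.017
0 482 x [-69.1  81.7] y 0.7 top 49.2 slope 0.002
-70 476 x [-51.8  81. ] y -69.1 top 49.0 slope -0.001
1737 ((507.5269470214844, -318.8819274902344), (178.47848510742188, 9.610736846923828), 75.0347900390625) [ 0.50884707 -0.31481255  0.05998463] [0.05853386 0.06000638 0.06140187] [0.26853869 0.59338641]
roll -0.4 dx,dy,dz [  4.9   2.9 105. ]
```

View pics/w4.png

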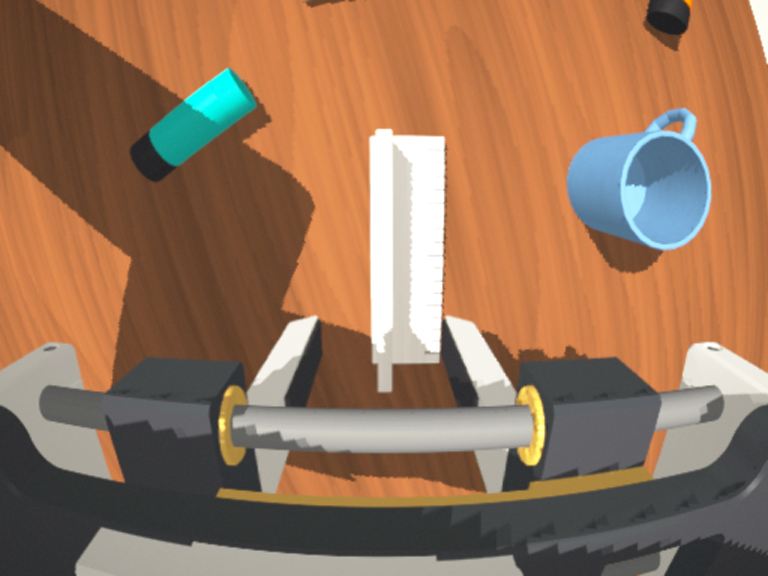

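The wrist view shows the web at (384,250) between the fingers, with the scale edge at (440,250) on the mug side. The web top is at 60 mm and its length 178 mm. I go down and grip the web.

Call:
{"api": "send_rows", "payload": {"rows": [{"dx":2,"dy":1.3,"dz":28,"roll":0,"jaw":-0.1},{"dx":0,"dy":0,"dz":30,"roll":0,"jaw":-0.1},{"dx":0,"dy":0,"dz":30,"roll":0,"jaw":-0.1},{"dx":0,"dy":0,"dz":30,"roll":0,"jaw":-0.1},{"dx":0,"dy":0,"dz":16,"roll":0,"jaw":-0.1},{"dx":0,"dy":0,"dz":4,"roll":0,"jaw":-0.1},{"dx":0,"dy":0,"dz":0,"roll":0,"jaw":0.3},{"dx":0,"dy":0,"dz":0,"roll":0,"jaw":1},{"dx":0,"dy":0,"dz":0,"roll":0,"jaw":1},{"dx":0,"dy":0,"dz":0,"roll":0,"jaw":1},{"dx":0,"dy":0,"dz":0,"roll":0,"jaw":1},{"dx":0,"dy":0,"dz":0,"roll":0,"jaw":1}], "force": 40}}

```text
time_s: 10.08
ee_pos: [0.5099, -0.3175, 0.0294]
eef_rot: [3.141, 0.0, 1.307]
force: [0.2, 0.5, -0.8]
grip_width: 0.0149
grip_force: 0.0
```

Call:
{"api": "send_rows", "payload": {"rows": [{"dx":0,"dy":0,"dz":0,"roll":0,"jaw":1},{"dx":0,"dy":0,"dz":0,"roll":0,"jaw":1},{"dx":0,"dy":0,"dz":0,"roll":0,"jaw":1},{"dx":0,"dy":0,"dz":0,"roll":0,"jaw":1},{"dx":0,"dy":0,"dz":0,"roll":0,"jaw":1}]}}

```text
time_s: 10.5
ee_pos: [0.5098, -0.3175, 0.0292]
eef_rot: [3.141, 0.0, 1.307]
force: [-1.2, 0.7, 5.5]
grip_width: 0.0095
grip_force: 40.0
```

Call:
{"api": "send_rows", "payload": {"rows": [{"dx":0,"dy":0,"dz":-6,"roll":0,"jaw":1},{"dx":0,"dy":0,"dz":-20,"roll":0,"jaw":1},{"dx":0,"dy":0,"dz":-25,"roll":0,"jaw":1},{"dx":0,"dy":0,"dz":-20,"roll":0,"jaw":1},{"dx":0,"dy":0,"dz":0,"roll":-3.6,"jaw":1},{"dx":0,"dy":0,"dz":0,"roll":-3.6,"jaw":1},{"dx":0,"dy":0,"dz":0,"roll":0,"jaw":1}]}}

```text
time_s: 11.08
ee_pos: [0.5097, -0.3173, 0.1]
eef_rot: [3.142, 0.0, 1.436]
force: [0.1, 0.4, -2.4]
grip_width: 0.0094
grip_force: 40.0
```

Call:
{"api": "send_rows", "payload": {"rows": [{"dx":15,"dy":-5,"dz":0,"roll":0,"jaw":1},{"dx":30,"dy":-9,"dz":0,"roll":0,"jaw":1},{"dx":34,"dy":-10,"dz":0,"roll":0,"jaw":1},{"dx":34,"dy":-10,"dz":0,"roll":0,"jaw":1},{"dx":34,"dy":-10,"dz":0,"roll":0,"jaw":1},{"dx":34,"dy":-10,"dz":0,"roll":0,"jaw":1},{"dx":34,"dy":-10,"dz":0,"roll":0,"jaw":1},{"dx":34,"dy":-10,"dz":0,"roll":0,"jaw":1},{"dx":30,"dy":-9,"dz":0,"roll":0,"jaw":1},{"dx":20,"dy":-7,"dz":0,"roll":0,"jaw":1},{"dx":6,"dy":-2,"dz":0,"roll":0,"jaw":1},{"dx":0,"dy":0,"dz":0,"roll":0,"jaw":1}]}}

```text
time_s: 12.08
ee_pos: [0.4602, -0.0016, 0.0998]
eef_rot: [-3.141, -0.0, 1.434]
force: [-0.0, -0.8, -2.7]
grip_width: 0.0097
grip_force: 40.0
```

Run:
```python
from h import *
st();tins();delta(460.3,-2.4,47,82.15)
c=camera("top");save(c,"t2.png",(180,130,380,280),3.5)
W=pts(c)
def fit(W):
    q=np.stack([(W[...,:2]-O)@TX,(W[...,:2]-O)@TY,W[...,2]],-1).reshape(-1,3)*1000
    for n,a,b in(("plate",72,90),("web",120,140)):
        w=q[(q[:,0]>-220)&(q[:,0]<-60)&(np.abs(q[:,1])<110)&(q[:,2]>a)&(q[:,2]<b)]
        if len(w)>20:print(n,len(w),cv2.minAreaRect(w[:,:2].astype(np.float32)),np.median(w[:,2]))
fit(W);print("wrist");fit(wpts(camera("wrist")))
```

```text
t 12.08 tcp [460.2  -1.6  99.8] yaw 82.14 F [-0.  -0.8 -2.7] w 9.7 g 40.0
70 487 x [-61.7  82.1] y 70.1 top 49.5 slope -0.005
0 389 x [-46.1  82.2] y 0.3 top 48.8 slope -0.026
-70 486 x [-52.   82.4] y -69.2 top 49.0 slope -0.0
roll -0.0 dx,dy,dz [ 0.2 -0.2 52.7]
plate 557 ((-114.21931457519531, -1.2874603271484375), (52.9005126953125, 180.33775329589844), 4.5126824378967285) 80.98651139640839
web 41 ((-137.38876342773438, -2.159820556640625), (10.062891006469727, 179.1688232421875), 0.6467034220695496) 130.84475246772556
wrist
plate 8619 ((-123.00579071044922, -2.9350738525390625), (179.93019104003906, 55.33644104003906), 89.79954528808594) 80.66460044330917
web 4820 ((-140.7652587890625, 11.986686706542969), (33.5194206237793, 149.97474670410156), 9.157668113708496) 130.61837065716512
```

View pics/t2.png

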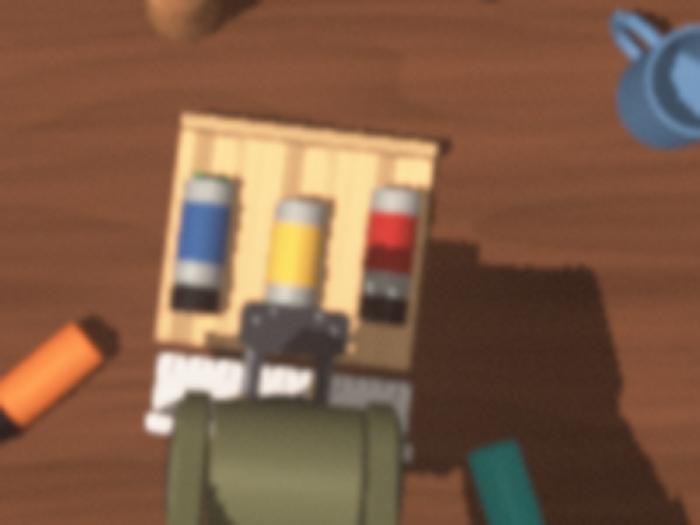

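The ruler is parallel to the tray: its edge is at tray x = −95 mm, y is off by −3 mm, and it is level with the underside at 71 mm. In the top crop the tins sit at (205,245), (298,250) and (390,250). I lower it to about 4 mm above the ridges and push slowly.

Call:
{"api": "send_rows", "payload": {"rows": [{"dx":0,"dy":0,"dz":12,"roll":0,"jaw":1},{"dx":0,"dy":0,"dz":18,"roll":0,"jaw":1},{"dx":0,"dy":0,"dz":15,"roll":0,"jaw":1},{"dx":0,"dy":0,"dz":7,"roll":0,"jaw":1},{"dx":0,"dy":0,"dz":0,"roll":0,"jaw":1},{"dx":0,"dy":0,"dz":0,"roll":0,"jaw":1}]}}

```text
time_s: 12.73
ee_pos: [0.4607, -0.0032, 0.048]
eef_rot: [-3.141, 0.0, 1.432]
force: [-0.2, -0.0, -2.5]
grip_width: 0.0095
grip_force: 40.0
```

Call:
{"api": "send_rows", "payload": {"rows": [{"dx":2,"dy":3,"dz":0,"roll":0,"jaw":1},{"dx":0,"dy":4,"dz":0,"roll":0,"jaw":1},{"dx":0,"dy":5,"dz":0,"roll":0,"jaw":1},{"dx":0,"dy":5,"dz":0,"roll":0,"jaw":1},{"dx":0,"dy":5,"dz":0,"roll":0,"jaw":1},{"dx":0,"dy":5,"dz":0,"roll":0,"jaw":1},{"dx":0,"dy":5,"dz":0,"roll":0,"jaw":1},{"dx":0,"dy":5,"dz":0,"roll":0,"jaw":1},{"dx":0,"dy":5,"dz":0,"roll":0,"jaw":1},{"dx":0,"dy":5,"dz":0,"roll":0,"jaw":1},{"dx":0,"dy":4,"dz":0,"roll":0,"jaw":1},{"dx":0,"dy":4,"dz":0,"roll":0,"jaw":1}]}}

```text
time_s: 13.73
ee_pos: [0.5155, -0.0082, 0.0476]
eef_rot: [-3.141, 0.0, 1.433]
force: [-3.3, 0.3, -1.6]
grip_width: 0.0097
grip_force: 40.0
```

Run:
```python
from h import *
o=st();tins()
print("web tray x,y",((o["ee_pos"][:2]-O)@TX*1000).round(1),((o["ee_pos"][:2]-O)@TY*1000).round(1))
```

```text
t 13.73 tcp [515.5  -8.2  47.6] yaw 82.11 F [-3.3  0.3 -1.6] w 9.7 g 40.0
70 480 x [-36.9  82.1] y 70.0 top 49.1 slope -0.014
0 334 x [-37.5  83.1] y 0.5 top 49.2 slope -0.0
-70 473 x [-34.5  82.7] y -68.9 top 49.2 slope 0.0
web tray x,y -84.6 1.7
```

Pushing works: force is 3 N and the tins move in line. About 14 mm remain.

Call:
{"api": "send_rows", "payload": {"rows": [{"dx":0,"dy":4,"dz":0,"roll":0,"jaw":1},{"dx":0,"dy":3,"dz":0,"roll":0,"jaw":1},{"dx":0,"dy":2,"dz":0,"roll":0,"jaw":1},{"dx":0,"dy":1.5,"dz":0,"roll":0,"jaw":1},{"dx":0,"dy":1,"dz":0,"roll":0,"jaw":1},{"dx":0,"dy":0.5,"dz":0,"roll":0,"jaw":1},{"dx":0,"dy":0,"dz":0,"roll":0,"jaw":1}]}}

```text
time_s: 14.37
ee_pos: [0.5272, -0.0099, 0.0477]
eef_rot: [3.141, -0.0, 1.433]
force: [-2.0, 0.7, -3.5]
grip_width: 0.0098
grip_force: 40.0
```

Call:
{"api": "send_rows", "payload": {"rows": [{"dx":0,"dy":1,"dz":0,"roll":0,"jaw":1},{"dx":0,"dy":1,"dz":0,"roll":0,"jaw":1},{"dx":0,"dy":0,"dz":0,"roll":0,"jaw":1}]}}

```text
time_s: 14.62
ee_pos: [0.5288, -0.0101, 0.0478]
eef_rot: [-3.141, 0.0, 1.433]
force: [-5.9, 0.8, 0.7]
grip_width: 0.0095
grip_force: 40.0
```

Call:
{"api": "send_rows", "payload": {"rows": [{"dx":0,"dy":0.7,"dz":0,"roll":0,"jaw":1},{"dx":0,"dy":0.5,"dz":0,"roll":0,"jaw":1},{"dx":0,"dy":0,"dz":0,"roll":0,"jaw":1},{"dx":0,"dy":0,"dz":0,"roll":0,"jaw":1}]}}

```text
time_s: 14.95
ee_pos: [0.5289, -0.0101, 0.0478]
eef_rot: [-3.138, 0.0, 1.433]
force: [-14.9, 0.7, 7.4]
grip_width: 0.0098
grip_force: 40.0
```

Run:
```python
from h import *
o=st();tins()
print("web tray x,y",((o["ee_pos"][:2]-O)@TX*1000).round(1),((o["ee_pos"][:2]-O)@TY*1000).round(1))
```

```text
t 14.95 tcp [528.9 -10.1  47.8] yaw 82.12 F [-14.9   0.7   7.4] w 9.8 g 40.0
70 493 x [-22.4  83.2] y 69.9 top 48.8 slope -0.023
0 310 x [-21.5  82.1] y 0.6 top 48.8 slope -0.002
-70 443 x [-19.   82.8] y -69.3 top 49.1 slope 0.008
web tray x,y -71.0 1.7
```

The ruler has stalled at 15 N with its edge at tray x = −26 mm, and the three tins are in line within camera resolution, so the row is home. I back off and set the ruler down on the counter.

Call:
{"api": "send_rows", "payload": {"rows": [{"dx":0,"dy":-2,"dz":0,"roll":0,"jaw":1},{"dx":0,"dy":-4,"dz":0,"roll":0,"jaw":1},{"dx":0,"dy":-10,"dz":0,"roll":0,"jaw":1},{"dx":0,"dy":-15,"dz":0,"roll":0,"jaw":1},{"dx":0,"dy":-20,"dz":0,"roll":0,"jaw":1},{"dx":0,"dy":-20,"dz":0,"roll":0,"jaw":1},{"dx":0,"dy":-20,"dz":0,"roll":0,"jaw":1},{"dx":0,"dy":-14,"dz":0,"roll":0,"jaw":1},{"dx":0,"dy":-5,"dz":0,"roll":0,"jaw":1},{"dx":0,"dy":0,"dz":0,"roll":0,"jaw":1}]}}

```text
time_s: 15.83
ee_pos: [0.4212, 0.0049, 0.0482]
eef_rot: [3.14, -0.0, 1.433]
force: [-0.0, -0.7, -1.9]
grip_width: 0.01
grip_force: 40.0
```

Call:
{"api": "send_rows", "payload": {"rows": [{"dx":0,"dy":0,"dz":5,"roll":0,"jaw":1},{"dx":0,"dy":0,"dz":6,"roll":0,"jaw":1},{"dx":0,"dy":0,"dz":4,"roll":0,"jaw":1},{"dx":0,"dy":0,"dz":1.5,"roll":0,"jaw":1},{"dx":0,"dy":0,"dz":0,"roll":0,"jaw":1},{"dx":0,"dy":0,"dz":0,"roll":0,"jaw":1}]}}

```text
time_s: 16.33
ee_pos: [0.4214, 0.0048, 0.031]
eef_rot: [-3.141, 0.0, 1.433]
force: [0.6, 0.1, -1.8]
grip_width: 0.0097
grip_force: 40.0
```

Run:
```python
from h import *
o=st();tins()
print("web tray x,y",((o["ee_pos"][:2]-O)@TX*1000).round(1),((o["ee_pos"][:2]-O)@TY*1000).round(1))
```

```text
t 16.33 tcp [421.4   4.8  31. ] yaw 82.11 F [ 0.6  0.1 -1.8] w 9.7 g 40.0
70 489 x [-23.4  83.5] y 69.9 top 49.5 slope -0.014
0 483 x [-23.8  82.1] y 0.8 top 49.2 slope 0.008
-70 496 x [-23.5  83.4] y -68.6 top 48.8 slope 0.026
web tray x,y -179.5 1.8
```

Call:
{"api": "send_rows", "payload": {"rows": [{"dx":0,"dy":0,"dz":1,"roll":0,"jaw":1},{"dx":0,"dy":0,"dz":1,"roll":0,"jaw":1},{"dx":0,"dy":0,"dz":0.5,"roll":0,"jaw":1},{"dx":0,"dy":0,"dz":0,"roll":0,"jaw":1},{"dx":0,"dy":0,"dz":0,"roll":0,"jaw":1}]}}

```text
time_s: 16.8
ee_pos: [0.4214, 0.0048, 0.0291]
eef_rot: [3.141, 0.0, 1.433]
force: [-2.7, 0.5, 3.9]
grip_width: 0.0099
grip_force: 40.0
```

Contact at 29.1 mm, against an expected 29.2. I let go and rise.

Call:
{"api": "send_rows", "payload": {"rows": [{"dx":0,"dy":0,"dz":0,"roll":0,"jaw":0.7},{"dx":0,"dy":0,"dz":0,"roll":0,"jaw":0.5},{"dx":0,"dy":0,"dz":0,"roll":0,"jaw":0.3},{"dx":0,"dy":0,"dz":0,"roll":0,"jaw":0.3},{"dx":0,"dy":0,"dz":0,"roll":0,"jaw":0.3},{"dx":0,"dy":0,"dz":-5,"roll":0,"jaw":0.3},{"dx":0,"dy":0,"dz":-20,"roll":0,"jaw":0.3},{"dx":0,"dy":0,"dz":-30,"roll":0,"jaw":0.3},{"dx":0,"dy":0,"dz":-30,"roll":0,"jaw":0.3},{"dx":0,"dy":0,"dz":-30,"roll":0,"jaw":0.3},{"dx":0,"dy":0,"dz":0,"roll":0,"jaw":0.3},{"dx":0,"dy":0,"dz":0,"roll":0,"jaw":0.3}]}}

```text
time_s: 17.8
ee_pos: [0.4219, 0.0048, 0.145]
eef_rot: [3.138, -0.0, 1.433]
force: [-0.4, 1.0, 0.8]
grip_width: 0.033
grip_force: 0.0
```

Run:
```python
from h import *
st();tins();c=camera("side");save(c,"s2.png",None,1.5)
W=wpts(camera("wrist"));q=np.stack([(W[...,:2]-O)@TX,(W[...,:2]-O)@TY,W[...,2]],-1).reshape(-1,3)*1000
w=q[(q[:,0]>-215)&(q[:,0]<-100)&(np.abs(q[:,1])<110)&(q[:,2]>6)&(q[:,2]<14)]
print(cv2.minAreaRect(w[:,:2].astype(np.float32)),np.percentile(w[:,2],[5,50,95]))
w=q[(q[:,0]>-215)&(q[:,0]<-100)&(np.abs(q[:,1])<110)&(q[:,2]>50)&(q[:,2]<66)];print("web z",len(w),np.median(w[:,2]))
```

```text
t 17.8 tcp [421.9   4.8 145. ] yaw 82.12 F [-0.4  1.   0.8] w 33.0 g 0.0
70 485 x [-23.5  81.1] y 70.5 top 49.0 slope 0.005
0 488 x [-24.  82.] y 0.6 top 48.9 slope 0.006
-70 466 x [-23.8  82.2] y -68.5 top 49.6 slope 0.02
((-162.84315490722656, 0.11037445068359375), (180.4584503173828, 55.41385269165039), 89.89398956298828) [ 8.91103576 10.06371373 11.25146709]
web z 1953 60.033592952736946
```

View pics/s2.png

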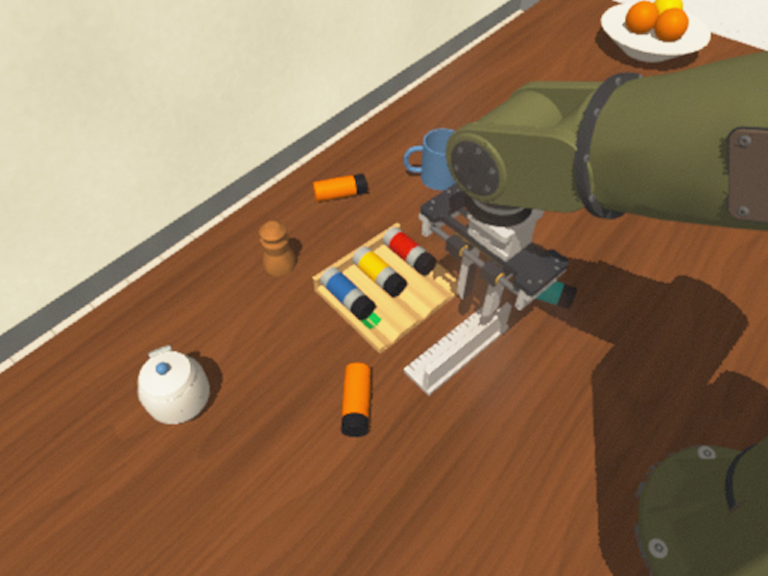

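The three tins are in a row against the lip at (348,294), (380,272) and (410,252). The ruler stands flat and clear at (460,350), and the bystanders haven't moved.

```bash
python3 -c "
from station import *
print(hand_in())"
```

```text
the job is handed in; nothing more can be done
None
```

The job is handed in, with no verdict returned: the blue tin is seated in the green-lined groove, all three tins are in a row against the lip, and the ruler stands flat on the counter clear of the tins and tray.

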